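# Swap the wrong handle blank in the kit rack

## Robot

A 6-joint arm with a two-finger parallel gripper is mounted at the origin on the work surface. World frame = base frame: x ahead of the robot, y to its left, z up, the work surface at z = 0. Lengths are in m, angles in rad, forces in N, time in s.
With the tool pointing down it reaches from about 0.375 to 0.9 m from the base axis. Payload 3.1 kg.
Tool frame: the origin (TCP) lies midway between the tips of the shut fingers; the grasp point (between the pads) lies 19 mm behind it; x points along the fingers, y is the direction in which the jaws open and shut, and the axes are right-handed (so a half turn about x gives the same grasp; the last joint's range is limited). The gripper opens to 85 mm and grips with 20 to 120 N. Pads are 22 mm wide; open, the fingers measure 114 mm over their backs; the gripper's body (76 mm by 85 mm) begins 54 mm behind the grasp point. The pads swing forward as they close: fully open they stand 13 mm farther back than shut.
Start: joints at [1.004, 0.527, 1.433, -0, 1.181, -0.178], TCP at [0.236, 0.579, 0.231] pointing down, gripper open.
Joint ranges: [-3.08, 3.08], [-0.75, 2.2], [0.22, 2.44], [-1.43, 4.57], [0, 2.65], [-2.85, 2.85]. Speed limits (rad/s): [2.79, 2.79, 3.14, 3.14, 3.14, 3.14].

## Interface

Orientations are given as a unit quaternion [x, y, z, w].
In Python, from station import manip gives the robot as it stands.
- The arm moves only by the tool carry_out, never from a script. Its argument "commands" is a list that holds one entry, the list of rows, each a list of 7 numbers: the shift along the tool's x, y, z in units of 25 mm (1.0 is 25 mm), then the turn, a rotation vector about the tool's x, y, z in units of 5 degrees (1.0 is 5 degrees), then the finger opening in mm, from 0 to 85.4. A call has exactly 5 rows; each row is the pose to reach, as a shift and turn from the pose commanded when the call began, along the tool's axes at that moment; what a row does not reach only later rows make up. A row lasts 1/10 s, in which the tool goes at most 50 mm and 8.59 degrees, less where a joint would pass 70% of its speed; a pose out of reach is approached as far as the arm can. A call with a gripper value outside its range is refused whole. The fingers move at their own pace and stop on an object; "force" is the grip in N (left out, the last holds). Time passes only in rows, so rows that repeat a pose let the fingers close, or fill a call up. It gives the time, the measured TCP pose, the force and the opening at its end, in the units of the state.
- manip.sense(): the state, without advancing time (a new reading comes with each control period).
- manip.snapshot(name): name is "scene" or "top" or "wrist"; returns a dict with "image" (384x512x3 uint8, red, green, blue), "fx", "fy", "cx", "cy" (pixels), "rvec" (rotation vector, rad) and "tvec" (3), from world to camera coordinates, as OpenCV has them. Camera axes: x right, y down, z forward; pixel columns grow to the right and rows downward; lengths in m; the calibration is good to about 2 mm. A picture is of the moment at which its call begins. There is no depth.
- manip.sign_off(): hands the job in, once; it reports no verdict.
The state is a dict: "t": time; "q": joint angles; "qd": joint speeds; "tau": joint torques, N m; "tcp_pos": TCP position; "tool_rot": TCP orientation; "force": force on the tool from outside, world axes, zero at the start; "ft_torque": the same for the moment, N m; "finger_gap": opening from 0.0 (shut) to 1.0 (fully open).
Only numpy, scipy, OpenCV 4.12 (cv2) and the standard library are available. Lean on these libraries where they do the work, as an engineer would, in place of code of your own. Each camera call takes 0.05 s, during which the arm holds its last target.

## Task

Three of the four copper handle blanks in the pale kit rack are the same and one is of another pattern: move that odd one to the stock place marked by the paper slip on the dark rack, and lay the stock blank that matches the other three, in shape and length, in the kit place it left. Both must lie flat down in the notches of both rails, lengthwise centred like their neighbours and with the tail pointing the same way as theirs. Leave the other blanks in their places and do not push the jar, wooden stand, brass disc or copper offcut on the bench about.

Things in the scene. Friction and masses are not known exactly. Their poses are not given: they have to be found in the camera images.
- kit_rack: pale wooden kit rack, four places, all taken. Base 130 x 256 x 8 mm; two rails 12 mm thick at x = -45 and +45 mm (78 mm clear between), each with four 32 mm wide notches at 64 mm pitch along y. Notch floors 36 mm, rail tops 46 mm above the bench; a blank lies across both rails. Origin: centre of underside; x runs along the blanks to their tails. Fixed; place, yaw and side (left or right) vary.
- stock_rack: dark wooden stock rack, same sizes, axes and origin as the pale kit rack; fixed; place, yaw and side vary. Three places taken, one free (any of the four), marked by a paper slip.
- slip: blank white paper slip, 60 x 44 mm, flat on the stock rack's base between the rails; it marks the free stock place. Origin: its centre; axes as the stock rack's. Fixed.
- stock_place (a point): the free stock place, above the slip, at notch-floor height midway between the rails: where the origin of a properly laid blank comes. Axes as the stock rack's (x towards the tail).
- kit_place0 (a point): kit rack place 0 (numbered from the rack's +y side), at notch-floor height midway between the rails: where the origin of a properly laid blank comes. Axes as the kit rack's (x towards the tail).
- kit_place1 (a point): kit rack place 1 (numbered from the rack's +y side), at notch-floor height midway between the rails: where the origin of a properly laid blank comes. Axes as the kit rack's (x towards the tail).
- kit_place2 (a point): kit rack place 2 (numbered from the rack's +y side), at notch-floor height midway between the rails: where the origin of a properly laid blank comes. Axes as the kit rack's (x towards the tail).
- kit_place3 (a point): kit rack place 3 (numbered from the rack's +y side), at notch-floor height midway between the rails: where the origin of a properly laid blank comes. Axes as the kit rack's (x towards the tail).
- odd: the wrong blank in the kit rack: copper, 140 x 24 x 6 mm, a plain straight bar of full width right to its square tail end, no open fork. Origin: underside, mid-length, mid-width; x points to the tail, z up. 100 to 170 g, balanced at its origin; can be pinched across its 24 mm width near mid-length, between the rails. It lies in any one of the four kit places.
- odd_tail (a point): tail tip of the odd blank, mid-width, mid-thickness, 70 mm from its origin along x.
- match: the right blank, in stock: copper, 140 x 24 x 6 mm: pierced body 24 mm wide from x = -70 to +16 mm, then an open fork of two 4 mm bars (14 mm gap, 34 mm long), then a 20 mm wide eye end. Origin: underside, mid-length, mid-width; x points to the tail, z up. 100 to 170 g, balanced about 10 mm from its origin towards the broad end; can be pinched across its width there, between the rails. It lies in any stock place but the free one.
- match_tail (a point): tail tip of the matching blank, mid-width, mid-thickness, 70 mm from its origin along x.
- kit_blank_a: right blank already in the kit rack: copper, 140 x 24 x 6 mm: pierced body 24 mm wide from x = -70 to +16 mm, then an open fork of two 4 mm bars (14 mm gap, 34 mm long), then a 20 mm wide eye end. Origin: underside, mid-length, mid-width; x points to the tail, z up.
- kit_blank_b: right blank already in the kit rack: copper, 140 x 24 x 6 mm: pierced body 24 mm wide from x = -70 to +16 mm, then an open fork of two 4 mm bars (14 mm gap, 34 mm long), then a 20 mm wide eye end. Origin: underside, mid-length, mid-width; x points to the tail, z up.
- kit_blank_c: right blank already in the kit rack: copper, 140 x 24 x 6 mm: pierced body 24 mm wide from x = -70 to +16 mm, then an open fork of two 4 mm bars (14 mm gap, 34 mm long), then a 20 mm wide eye end. Origin: underside, mid-length, mid-width; x points to the tail, z up.
- stock_short: stock blank of the same forked pattern but too short, 112 mm long, 24 mm wide, 6 mm thick. Origin: underside, mid-length, mid-width; x points to the tail, z up.
- stock_spade: stock blank 140 mm long, 24 mm wide, 6 mm thick, with one solid 8 mm neck and a round 24 mm tail disc instead of the fork. Origin: underside, mid-length, mid-width; x points to the tail, z up.
- jar: glass jar with steel cap, 56 mm wide, 70 mm tall, to the left of the racks. Origin: centre of its underside.
- ring_stick: turned wooden stand, 52 mm foot, 110 mm tall, tapering, to the right of the racks. Origin: centre of its underside.
- button: brass disc 18 mm wide, 9 mm high, on the bench between the two racks. Origin: centre of its underside.
- offcut: flat copper offcut, about 120 x 30 x 4 mm, on the bench near the robot, left. Origin: underside, near the middle.
Mind the look-alikes: they are no part of the job. What is shaped like the kit_blank_a but blue or grey is not meant. Leave any blue look-alike of the odd alone.

How it is judged:
At the end, for the whole second after the job is handed in: Odd blank in the slip-marked stock place, match in the kit: origin within 15 mm lengthwise, 8 mm across, 4 mm in height of the place, 0.15 rad of its direction, flat within 0.08 rad, tail to +x, at rest, released. The five other blanks within 15 mm of their start and flat within 0.08 rad (x of odd in the frame of stock_place between -0.015 and 0.015 m and y of odd in the frame of stock_place between -0.008 and 0.008 m and z of odd in the frame of stock_place between -0.004 and 0.004 m and x of odd_tail in the frame of stock_place above 0.04 m and angle between the x axis of odd and the x axis of stock_place, either way round below 0.15 rad and angle between each of odd, kit_blank_a, kit_blank_b, kit_blank_c, stock_short, stock_spade's own z axis and vertical below 0.08 rad and ((x of match in the frame of kit_place0 between -0.015 and 0.015 m and y of match in the frame of kit_place0 between -0.008 and 0.008 m and z of match in the frame of kit_place0 between -0.004 and 0.004 m and x of match_tail in the frame of kit_place0 above 0.04 m and angle between the x axis of match and the x axis of kit_place0, either way round below 0.15 rad and angle between match's own z axis and vertical below 0.08 rad) or (x of match in the frame of kit_place1 between -0.015 and 0.015 m and y of match in the frame of kit_place1 between -0.008 and 0.008 m and z of match in the frame of kit_place1 between -0.004 and 0.004 m and x of match_tail in the frame of kit_place1 above 0.04 m and angle between the x axis of match and the x axis of kit_place1, either way round below 0.15 rad and angle between match's own z axis and vertical below 0.08 rad) or (x of match in the frame of kit_place2 between -0.015 and 0.015 m and y of match in the frame of kit_place2 between -0.008 and 0.008 m and z of match in the frame of kit_place2 between -0.004 and 0.004 m and x of match_tail in the frame of kit_place2 above 0.04 m and angle between the x axis of match and the x axis of kit_place2, either way round below 0.15 rad and angle between match's own z axis and vertical below 0.08 rad) or (x of match in the frame of kit_place3 between -0.015 and 0.015 m and y of match in the frame of kit_place3 between -0.008 and 0.008 m and z of match in the frame of kit_place3 between -0.004 and 0.004 m and x of match_tail in the frame of kit_place3 above 0.04 m and angle between the x axis of match and the x axis of kit_place3, either way round below 0.15 rad and angle between match's own z axis and vertical below 0.08 rad)) and distance of each of kit_blank_a, kit_blank_b, kit_blank_c, stock_short, stock_spade from where it was at the start of the episode below 0.015 m and linear speed of each of odd, match below 0.02 m/s and contact force between each of odd, match and the fingers below 0.1 N); the robot touches nothing.
It fails at once if the jar, wooden stand, brass disc or offcut is moved more than 40 mm (distance of any of jar, ring_stick, button, offcut from where it was at the start of the episode above 0.04 m).
It also fails if it takes over 59 s, if anything falls off the work surface, if the arm or the gripper's body presses on something with over 40 N, if the wrist force passes 120 N, or if a joint passes its speed limit or range.

## Working session

There is one attempt and no reset: what is moved stays moved. The work goes in short steps, Python scripts to look and compute and a tool call to move; the robot and the scene stay as the last step left them, time stands still between calls to the robot, and variables do not carry over. Pictures are saved under pics/ and viewed, and the job is handed in when it is done.

Besides the shell and the picture viewer there is one more tool, called after "Request:" by a JSON object that holds its "api" and its "payload", one argument or row to a line. carry_out: Moves the arm, as the interface text tells. Its arguments: {"type":"object","properties":{"commands":{"type":"array"},"force":{"type":"number"}},"required":["commands"]}

```bash
ls; mkdir -p pics
python3 - <<'E'
from station import manip
import cv2,pickle
s=manip.sense();print(s)
for n in ("scene","top"):
    d=manip.snapshot(n);cv2.imwrite(f"pics/{n}0.png",d["image"][:,:,::-1]);pickle.dump(d,open(f"{n}0.pkl","wb"))
    print(n,{k:v for k,v in d.items() if k!="image"})
E
```

```text
pics
{'t': 0.0, 'q': array([ 1.00450979e+00,  5.28457990e-01,  1.43390065e+00,  9.53536800e-06,
        1.18142364e+00, -1.78499517e-01]), 'qd': array([ 6.69986676e-04, -2.75293978e-04, -3.56279875e-05, -2.62494113e-04,
        1.15350305e-03, -7.60324345e-04]), 'tau': array([ 1.39466642e-04, -4.42335677e+01, -1.78031731e+01, -4.45349451e-05,
        8.27710668e-03, -2.56883261e-06]), 'tcp_pos': array([0.23591464, 0.57798626, 0.23033918]), 'tool_rot': array([ 0.13552719,  0.69414055, -0.1369671 ,  0.6935714 ]), 'force': array([ 0.0441117 , -0.35639809,  0.35066086]), 'ft_torque': array([-0.00499767,  0.0063391 ,  0.04924153]), 'finger_gap': 0.9965553715503421}
scene {'fx': 444.9937390002517, 'fy': 444.9937390002517, 'cx': 251.30668786714335, 'cy': 197.33536662035462, 'rvec': array([ 2.04259447,  1.34622381, -0.55570854]), 'tvec': array([-0.17136799, -0.25450366,  1.51154684])}
top {'fx': 401.0798940244687, 'fy': 401.0798940244687, 'cx': 260.60122247890786, 'cy': 192.33971524250347, 'rvec': array([ 2.11105442, -2.14350443,  0.1917521 ]), 'tvec': array([0.01202063, 0.45585157, 1.04022617])}
```

View pics/top0.png

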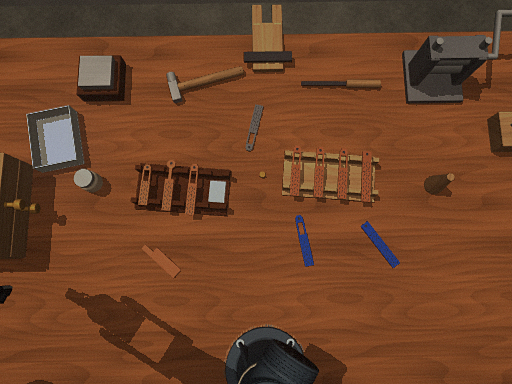

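View pics/scene0.png

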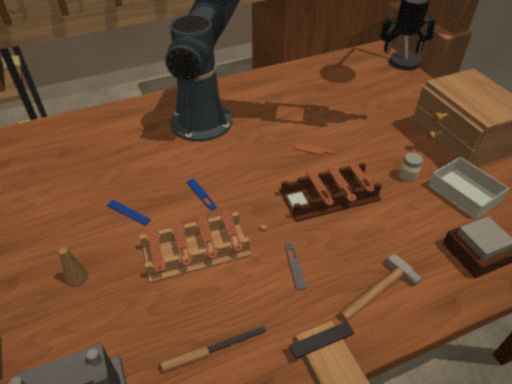

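```bash
cat > h.py <<'E'
import numpy as np,cv2,pickle
from scipy.spatial.transform import Rotation as R
def proj(d,P):
    K=np.array([[d["fx"],0,d["cx"]],[0,d["fy"],d["cy"]],[0,0,1]])
    return cv2.projectPoints(np.array(P,float).reshape(-1,1,3),d["rvec"],d["tvec"],K,None)[0].reshape(-1,2)
def back(d,uv,z):
    Rm=cv2.Rodrigues(d["rvec"])[0];c=-Rm.T@d["tvec"]
    uv=np.atleast_2d(uv)
    r=np.c_[(uv[:,0]-d["cx"])/d["fx"],(uv[:,1]-d["cy"])/d["fy"],np.ones(len(uv))]@Rm
    return c+r*((z-c[2])/r[:,2])[:,None]
E
python3 - <<'E'
from h import *
d=pickle.load(open("top0.pkl","rb"));im=d["image"][:,:,::-1]
a=cv2.resize(im[140:225,120:250],None,fx=6,fy=6,interpolation=cv2.INTER_CUBIC)
b=cv2.resize(im[140:210,270:390],None,fx=6,fy=6,interpolation=cv2.INTER_CUBIC)
cv2.imwrite("pics/za.png",a);cv2.imwrite("pics/zb.png",b)
print(back(d,[[184,190],[330,175]],.04))
E
```

```text
[[ 0.46578667  0.21194234  0.04      ]
 [ 0.50119904 -0.18436741  0.04      ]]
```

View pics/za.png

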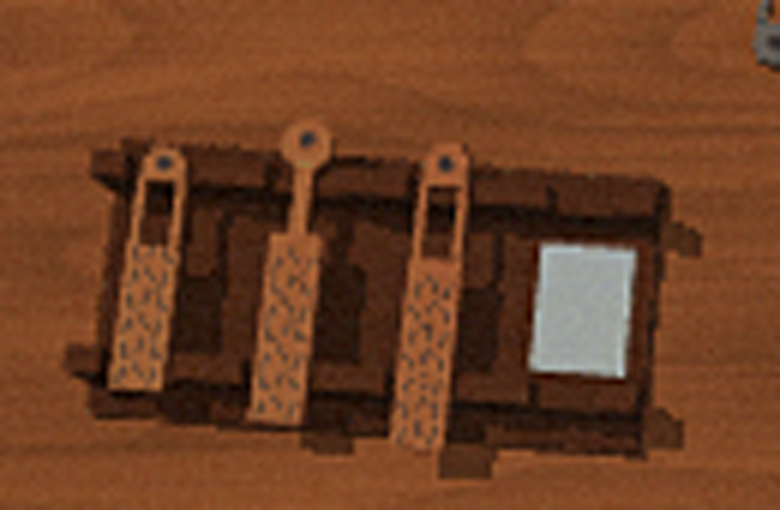

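View pics/zb.png

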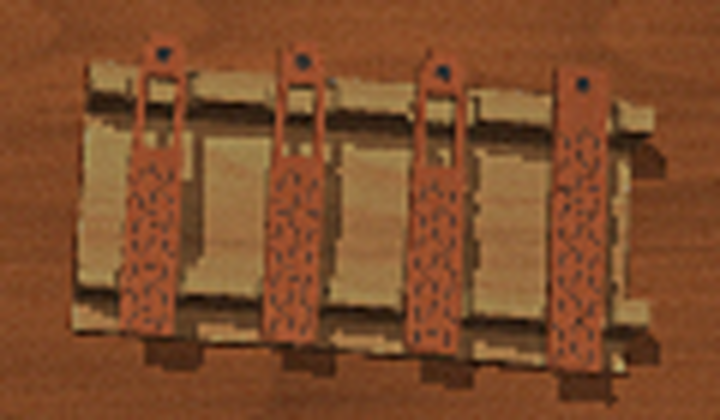

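Run:
```python
from h import *
from scipy.optimize import least_squares
d=pickle.load(open("top0.pkl","rb"))
px=lambda p,o:(np.array(p,float)+.5)/6-.5+o
A=px([(307,122),(275,422),(446,146),(416,447)],[120,140])
S=px([(540,243),(636,250),(626,379),(530,370)],[120,140])
B=px([(165,38),(147,334),(303,45),(290,344),(443,53),(433,353),(583,66),(575,370)],[270,140])
ys=[.096,.032,-.032,-.096]
def fit(uv,loc):
    def P(p): c,s=np.cos(p[2]),np.sin(p[2]); return np.c_[p[0]+c*loc[:,0]-s*loc[:,1],p[1]+s*loc[:,0]+c*loc[:,1],loc[:,2]]
    f=lambda p:(proj(d,P(p))-uv).ravel()
    r=least_squares(f,[.48,0,0]);return r.x,r.fun.reshape(-1,2)
la=[(sx*.07,ys[i],.042) for i in (1,2) for sx in (1,-1)]
ls=[(.03,.022-.096,.008),(.03,-.022-.096,.008),(-.03,-.022-.096,.008),(-.03,.022-.096,.008)]
ls=[(sx*.03,-.096+sy*.022,.0085) for sx,sy in ((1,1),(1,-1),(-1,-1),(-1,1))]
np.set_printoptions(precision=4,suppress=True)
pa,e=fit(np.r_[A,S],np.array(la+ls));print("stock",pa,e)
lb=[(sx*.07,ys[i],.042) for i in range(4) for sx in (1,-1)]
pb,e=fit(B,np.array(lb));print("kit",pb,e)
def pl(p,i): c,s=np.cos(p[2]),np.sin(p[2]);return p[0]-s*ys[i],p[1]+c*ys[i]
print("odd",pl(pb,3),"match",pl(pa,2),"free",pl(pa,3))
for i in range(4):
  print([back(d,B[2*i+k],.042)[0] for k in (0,1)])
```

```text
stock [ 0.4751  0.2228 -0.0908] [[ 0.3683  0.6963]
 [-0.3446  1.37  ]
 [ 0.4881 -1.5931]
 [-0.0209 -1.0013]
 [ 0.2313  0.2179]
 [-0.0878  0.213 ]
 [-0.3999 -0.1101]
 [-0.2307  0.2046]]
kit [ 0.5071 -0.1865 -0.0889] [[-0.081  -0.4635]
 [-0.0752  0.1945]
 [ 0.1634  0.0128]
 [-0.1288  0.2518]
 [ 0.1134  0.3252]
 [-0.1415  0.4787]
 [ 0.1026 -0.1929]
 [ 0.0534 -0.6248]]
odd (np.float64(0.49862545171710687), np.float64(-0.2821012799834922)) match (np.float64(0.47220336195002954), np.float64(0.19094530640462828)) free (np.float64(0.4663976712083809), np.float64(0.12720917885507962))
[array([ 0.5841, -0.0973,  0.042 ]), array([ 0.4465, -0.0849,  0.042 ])]
[array([ 0.5798, -0.1604,  0.042 ]), array([ 0.4409, -0.1488,  0.042 ])]
[array([ 0.575 , -0.2243,  0.042 ]), array([ 0.4359, -0.2126,  0.042 ])]
[array([ 0.5678, -0.288 ,  0.042 ]), array([ 0.4272, -0.2756,  0.042 ])]
```

```bash
cat >> h.py <<'E'
import json,sys
def down(yaw):  # tool x down, tool y = rack y (cos/sin), z = x cross y
    x=np.array([0,0,-1.]);y=np.array([-np.sin(yaw),np.cos(yaw),0])
    return R.from_matrix(np.c_[x,y,np.cross(x,y)])
def plan(p,yaw,flip=False):
    from station import manip
    s=manip.sense();Rc=R.from_quat(s["tool_rot"]);Rt=down(yaw)
    if flip: Rt=Rt*R.from_euler('x',np.pi)
    dp=Rc.inv().apply(np.array(p)-s["tcp_pos"])/.025
    rv=np.degrees((Rc.inv()*Rt).as_rotvec())/5
    np.set_printoptions(precision=3,suppress=True)
    print("t",s["t"],"tcp",s["tcp_pos"],"gap",s["finger_gap"],"F",s["force"],"q",s["q"]);print("shift",dp,"turn",rv,"mm",np.linalg.norm(dp)*25,"deg",np.linalg.norm(rv)*5)
E
python3 - <<'E'
from h import *
for f in (0,1): plan([.47,.16,.25],-.09,f)
E
```

```text
t 0.1 tcp [0.236 0.578 0.23 ] gap 1.000082565286777 F [-0.895 -0.162 -0.568] q [ 1.005  0.528  1.434  0.     1.181 -0.178]
shift [ -0.765 -11.943  14.99 ] turn [-3.412 -0.007  0.021] mm 479.5272708372402 deg 17.060865849594997
t 0.1 tcp [0.236 0.578 0.23 ] gap 1.000082565286777 F [-0.895 -0.162 -0.568] q [ 1.005  0.528  1.434  0.     1.181 -0.178]
shift [ -0.765 -11.943  14.99 ] turn [32.588  0.03   0.01 ] mm 479.5272708372402 deg 162.93949280872442
```

Request:
{"api": "carry_out", "payload": {
  "commands": [
    [[-0.1,-1.2,1.5,-0.3,0,0,46],[-0.2,-2.4,3.0,-0.6,0,0,46],[-0.3,-3.6,4.5,-1.0,0,0,46],[-0.4,-4.8,6.0,-1.4,0,0,46],[-0.4,-6.0,7.5,-1.7,0,0,46]]
  ],
  "force": 40
}}

```text
t: 0.6
tcp_pos: [0.3537, 0.3672, 0.2414]
tool_rot: [0.084, 0.702, -0.084, 0.702]
force: [1.6, 0.2, 0.1]
finger_gap: 0.535
```

Run:
```python
from h import *
plan([.45,.16,.25],-.09)
```

```text
t 0.6 tcp [0.354 0.367 0.241] gap 0.5354453019051383 F [1.636 0.158 0.093] q [ 0.585  0.36   1.706 -0.     1.076 -0.748]
shift [-0.345 -7.148  5.696] turn [-1.691  0.002 -0.001] mm 228.66525538990444 deg 8.455836041538957
```

Request:
{"api": "carry_out", "payload": {
  "commands": [
    [[-0.1,-1.7,1.3,-0.4,0,0,46],[-0.2,-3.3,2.6,-0.8,0,0,46],[-0.3,-4.9,3.9,-1.2,0,0,46],[-0.3,-6.4,5.1,-1.5,0,0,46],[-0.3,-7.2,5.7,-1.7,0,0,46]]
  ]
}}

```text
t: 1.1
tcp_pos: [0.4502, 0.1572, 0.2488]
tool_rot: [0.033, 0.706, -0.033, 0.707]
force: [0.0, 0.4, 0.2]
finger_gap: 0.546
```

Run:
```python
from h import *
from station import manip
d=manip.snapshot("wrist");cv2.imwrite("pics/w1.png",d["image"][:,:,::-1]);s=manip.sense();pickle.dump((d,s),open("w1.pkl","wb"))
plan([.485,-.27,.25],-.09)
```

```text
t 1.15 tcp [0.452 0.155 0.249] gap 0.5364114998309413 F [ 1.681 -1.746  0.233] q [ 0.097  0.305  1.771 -0.004  1.063 -1.378]
shift [  0.009 -16.785   2.906] turn [-0.045  0.029  0.034] mm 425.87012651662207 deg 0.3192767073745606
```

View pics/w1.png

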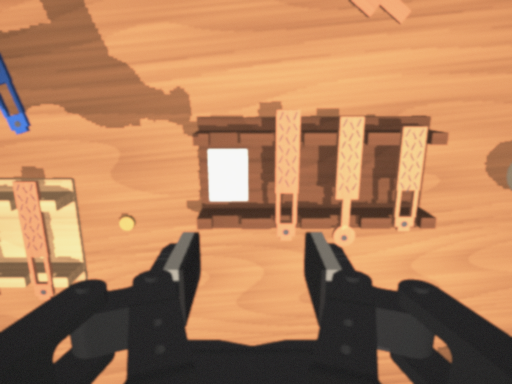

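Request:
{"api": "carry_out", "payload": {
  "commands": [
    [[0,-1.7,0.3,0,0,0,46],[0,-3.5,0.6,0,0,0,46],[0,-5.3,0.9,0,0,0,46],[0,-7.1,1.2,0,0,0,46],[0,-8.9,1.5,0,0,0,46]]
  ]
}}

```text
t: 1.65
tcp_pos: [0.4656, -0.0662, 0.2486]
tool_rot: [0.032, 0.707, -0.032, 0.706]
force: [1.2, -0.5, -0.3]
finger_gap: 0.535
```

Request:
{"api": "carry_out", "payload": {
  "commands": [
    [[0,-1.8,0.3,0,0,0,46],[0,-3.6,0.6,0,0,0,46],[0,-5.4,0.9,0,0,0,46],[0,-7.0,1.2,0,0,0,46],[0,-7.8,1.4,0,0,0,46]]
  ]
}}

```text
t: 2.15
tcp_pos: [0.4833, -0.2654, 0.2485]
tool_rot: [0.033, 0.706, -0.034, 0.706]
force: [0.8, 0.6, 0.7]
finger_gap: 0.536
```

Run:
```python
from h import *
from station import manip
d=manip.snapshot("wrist");cv2.imwrite("pics/w2.png",d["image"][:,:,::-1]);s=manip.sense();pickle.dump((d,s),open("w2.pkl","wb"))
plan([.4986,-.282,.10],-.09)
d,_=pickle.load(open("w1.pkl","rb"))
cv2.imwrite("pics/w1z.png",cv2.resize(d["image"][95:250,185:450,::-1],None,fx=3,fy=3,interpolation=cv2.INTER_CUBIC))
```

```text
t 2.2 tcp [ 0.484 -0.268  0.249] gap 0.5346681072801654 F [ 1.407 -2.443  0.604] q [-0.706  0.409  1.597 -0.002  1.133 -2.182]
shift [ 5.946 -0.505  0.62 ] turn [-0.054  0.021  0.035] mm 149.97504550006687 deg 0.33671560515185317
```

View pics/w2.png

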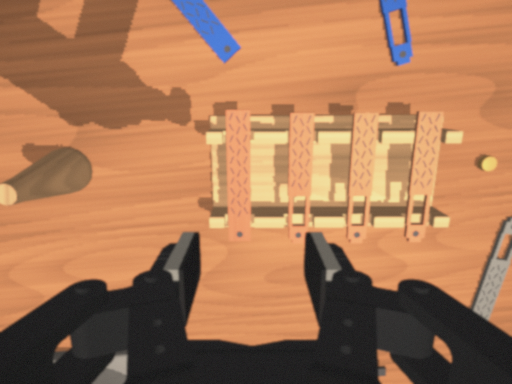

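View pics/w1z.png

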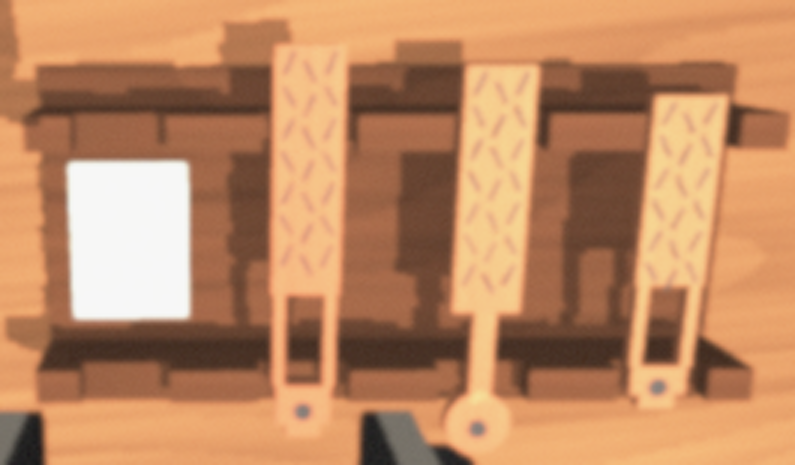

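Run:
```python
from h import *
from scipy.optimize import least_squares
np.set_printoptions(precision=4,suppress=True)
d,s=pickle.load(open("w1.pkl","rb"))
px=lambda p,o,k:(np.array(p,float)+.5)/k-.5+o
uv=px([(67,160),(189,160),(190,320),(72,319),(28,112),(25,150),(787,110),(785,148),(38,367),(38,400),(750,367),(750,398)],[185,95],3)
loc=[(-.03,-.118,.0085),(-.03,-.074,.0085),(.03,-.074,.0085),(.03,-.118,.0085)]
loc+=[(-.051,-.128,.046),(-.039,-.128,.046),(-.051,.128,.046),(-.039,.128,.046),(.039,-.128,.046),(.051,-.128,.046),(.039,.128,.046),(.051,.128,.046)]
loc=np.array(loc)
def P(p): c,s=np.cos(p[2]),np.sin(p[2]); return np.c_[p[0]+c*loc[:,0]-s*loc[:,1],p[1]+s*loc[:,0]+c*loc[:,1],loc[:,2]]
r=least_squares(lambda p:(proj(d,P(p))-uv).ravel(),[.475,.22,-.09]);print(r.x,r.fun.reshape(-1,2))
m=px([(310,45),(302,435)],[185,95],3);print("match head,tail",back(d,m,.042))
d2,s=pickle.load(open("w2.pkl","rb"))
print("odd head,tail w2",back(d2,[[238.5,110.5],[239,240]],.042))
print("cam c",-cv2.Rodrigues(d["rvec"])[0].T@d["tvec"])
b=d2["image"][95:250,185:450+20,::-1];cv2.imwrite("pics/w2z.png",cv2.resize(b,None,fx=2.8,fy=2.8,interpolation=cv2.INTER_CUBIC))
```

```text
[ 0.4749  0.2226 -0.0896] [[ 0.3437  0.2773]
 [-0.9259  0.1573]
 [-0.8911 -1.6616]
 [ 0.5897 -1.2232]
 [-2.2517  0.57  ]
 [-0.6675 -0.0342]
 [ 2.2253  0.4315]
 [ 1.1373 -0.1494]
 [-1.4474  0.9995]
 [-0.9355  0.5675]
 [ 2.1329  0.3533]
 [ 0.5959  0.6065]]
match head,tail [[0.3995 0.1969 0.042 ]
 [0.5376 0.1849 0.042 ]]
odd head,tail w2 [[ 0.4288 -0.2745  0.042 ]
 [ 0.5661 -0.2883  0.042 ]]
cam c [0.3854 0.1627 0.3904]
```

View pics/w2z.png

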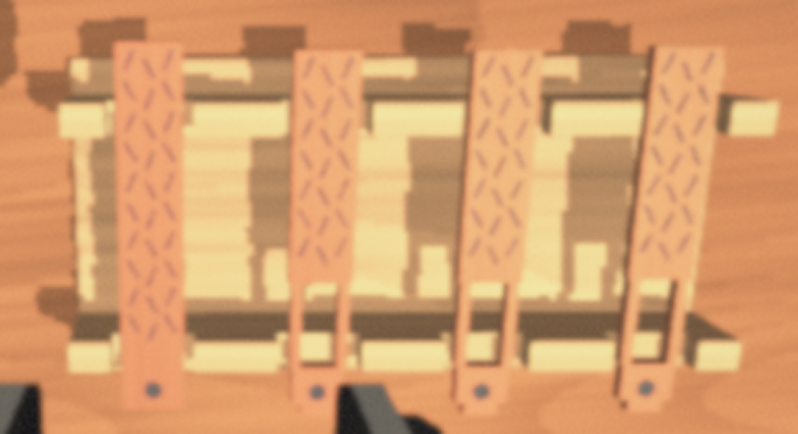

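Request:
{"api": "carry_out", "payload": {
  "commands": [
    [[1.2,-0.2,0.2,0,0,0,46],[2.6,-0.3,0.4,0,0,0,46],[4.0,-0.5,0.6,0,0,0,46],[5.2,-0.5,0.6,0,0,0,46],[5.8,-0.5,0.6,0,0,0,46]]
  ]
}}

```text
t: 2.7
tcp_pos: [0.4955, -0.2732, 0.1008]
tool_rot: [0.033, 0.708, -0.03, 0.705]
force: [-0.9, 0.1, -0.1]
finger_gap: 0.537
```

Run:
```python
from h import *
from station import manip
d=manip.snapshot("wrist");cv2.imwrite("pics/w3.png",d["image"][:,:,::-1])
print(proj(d,[[.4976,-.2815,.042]]))
plan([.4976,-.2815,.018],-.09)
```

```text
[[239.50644284 212.86443004]]
t 2.75 tcp [ 0.495 -0.273  0.099] gap 0.5348872405658376 F [-0.011  1.06  -1.928] q [-0.702  0.635  1.689  0.001  0.826 -2.183]
shift [ 3.256 -0.361  0.168] turn [-0.004 -0.083 -0.064] mm 82.00950306252449 deg 0.5232986137434495
```

View pics/w3.png

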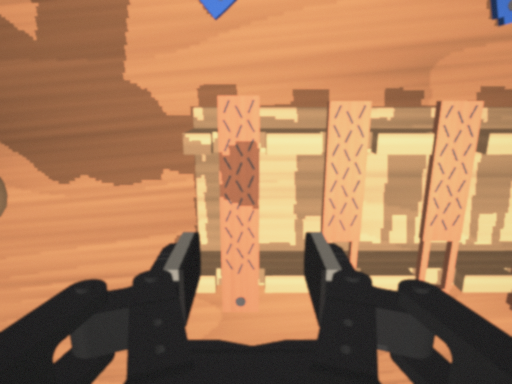

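Request:
{"api": "carry_out", "payload": {
  "commands": [
    [[0.2,-0.3,0.2,0,0,0,46],[1.0,-0.35,0.2,0,-0.1,-0.1,46],[1.8,-0.35,0.2,0,-0.1,-0.1,46],[2.6,-0.35,0.2,0,-0.1,-0.1,46],[3.2,-0.35,0.2,0,-0.1,-0.1,46]]
  ]
}}

```text
t: 3.25
tcp_pos: [0.5021, -0.2856, 0.0239]
tool_rot: [0.028, 0.703, -0.036, 0.71]
force: [-0.6, 0.6, -0.1]
finger_gap: 0.541
```

Run:
```python
from h import *
from station import manip
d=manip.snapshot("wrist");cv2.imwrite("pics/w4.png",d["image"][:,:,::-1])
plan([.4976,-.2815,.018],-.09)
```

```text
t 3.3 tcp [ 0.501 -0.285  0.022] gap 0.5380433608023629 F [-0.189  0.297 -1.236] q [-0.71   0.77   1.703 -0.003  0.659 -2.187]
shift [ 0.149  0.118 -0.146] turn [-0.01   0.083  0.087] mm 5.98645422944901 deg 0.6002403950736928
```

View pics/w4.png

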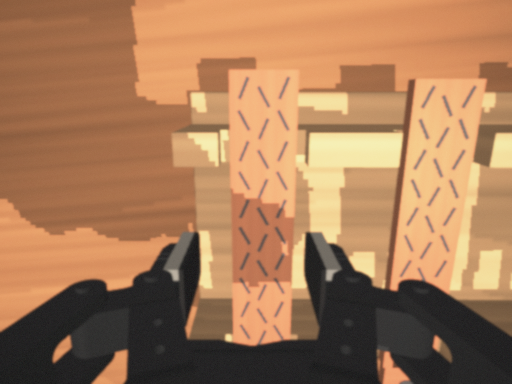

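Request:
{"api": "carry_out", "payload": {
  "commands": [
    [[0.1,0.1,-0.1,0,0.1,0.1,46],[0.15,0.13,-0.15,0,0.1,0.1,46],[0.15,0.13,-0.15,0,0.1,0.1,46],[0.15,0.13,-0.15,0,0.1,0.1,20],[0.15,0.13,-0.15,0,0.1,0.1,15]]
  ],
  "force": 40
}}

```text
t: 3.8
tcp_pos: [0.4981, -0.282, 0.0209]
tool_rot: [0.032, 0.706, -0.032, 0.707]
force: [-0.3, 0.3, 2.0]
finger_gap: 0.269
```

Request:
{"api": "carry_out", "payload": {
  "commands": [
    [[0,0,0,0,0,0,15],[0,0,0,0,0,0,15],[0,0,0,0,0,0,15],[0,0,0,0,0,0,15],[0,0,0,0,0,0,15]]
  ],
  "force": 60
}}

```text
t: 4.3
tcp_pos: [0.4981, -0.282, 0.0209]
tool_rot: [0.032, 0.706, -0.033, 0.707]
force: [-2.2, 0.3, 6.0]
finger_gap: 0.263
```

Run:
```python
from h import *
from station import manip
d=manip.snapshot("wrist");cv2.imwrite("pics/w5.png",d["image"][:,:,::-1])
plan([.4976,-.2815,.12],-.09)
```

```text
t 4.35 tcp [ 0.498 -0.282  0.021] gap 0.259489616622362 F [-0.923  0.113  6.153] q [-0.71   0.77   1.707  0.     0.663 -2.19 ]
shift [-3.963  0.014 -0.017] turn [-0.013  0.013  0.009] mm 99.07922495089075 deg 0.10379276929601658
```

View pics/w5.png

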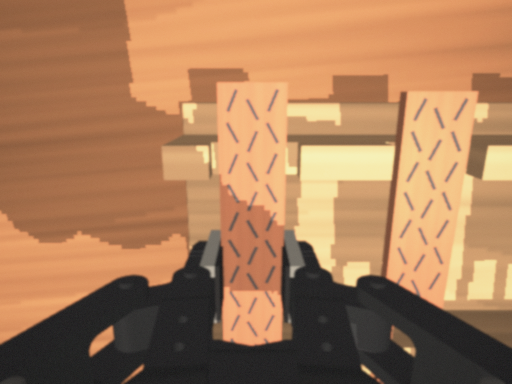

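Request:
{"api": "carry_out", "payload": {
  "commands": [
    [[-0.4,0,0,0,0,0,15],[-1.0,0,0,0,0,0,15],[-2.0,0,0,0,0,0,15],[-3.2,0,0,0,0,0,15],[-4.4,0,0,0,0,0,15]]
  ]
}}

```text
t: 4.85
tcp_pos: [0.4975, -0.2815, 0.1317]
tool_rot: [0.032, 0.706, -0.032, 0.706]
force: [0.1, -0.3, -0.9]
finger_gap: 0.262
```

Run:
```python
from h import *
from station import manip
d=manip.snapshot("wrist");cv2.imwrite("pics/w6.png",d["image"][:,:,::-1])
plan([.4666,.127,.13],-.09)
```

```text
t 4.9 tcp [ 0.5   -0.283  0.137] gap 0.2652493947930142 F [ 0.845 -0.017  1.263] q [-0.71   0.583  1.654  0.     0.896 -2.19 ]
shift [ 0.161 16.23  -2.824] turn [-0.009  0.088  0.063] mm 411.86258094697087 deg 0.5430712892678187
```

View pics/w6.png

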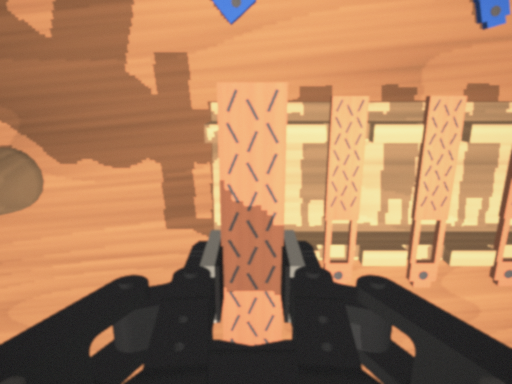

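Request:
{"api": "carry_out", "payload": {
  "commands": [
    [[0,0.5,-0.1,0,0,0,15],[0,1.5,-0.3,0,0,0,15],[0,2.9,-0.5,0,0,0,15],[0,4.4,-0.8,0,0,0,15],[0,5.9,-1.0,0,0,0,15]]
  ]
}}

```text
t: 5.4
tcp_pos: [0.484, -0.1298, 0.129]
tool_rot: [0.033, 0.708, -0.032, 0.705]
force: [0.8, 0.5, -1.5]
finger_gap: 0.262
```

Request:
{"api": "carry_out", "payload": {
  "commands": [
    [[0,1.5,-0.3,0,0,0,15],[0,3.0,-0.5,0,0,0,15],[0,4.5,-0.8,0,0,0,15],[0,6.0,-1.0,0,0,0,15],[0,7.2,-1.3,0,0,0,15]]
  ]
}}

```text
t: 5.9
tcp_pos: [0.4681, 0.0524, 0.1292]
tool_rot: [0.032, 0.707, -0.032, 0.705]
force: [0.7, -0.0, -1.6]
finger_gap: 0.265
```

Run:
```python
from h import *
plan([.4666,.127,.13],-.09)
```

```text
t 5.9 tcp [0.468 0.052 0.129] gap 0.26498520093533345 F [ 0.729 -0.017 -1.634] q [-0.127  0.494  1.907  0.001  0.744 -1.608]
shift [-0.029  2.967 -0.33 ] turn [-0.002 -0.034 -0.006] mm 74.63408520433444 deg 0.17475775057217696
```

Request:
{"api": "carry_out", "payload": {
  "commands": [
    [[0,1.0,-0.1,0,0,0,15],[0,2.0,-0.2,0,0,0,15],[0,2.6,-0.3,0,0,0,15],[0,2.9,-0.3,0,0,0,15],[0,2.9,-0.3,0,0,0,15]]
  ]
}}

```text
t: 6.4
tcp_pos: [0.4682, 0.1236, 0.1294]
tool_rot: [0.031, 0.707, -0.032, 0.706]
force: [-0.8, -1.4, -1.5]
finger_gap: 0.263
```

Run:
```python
from h import *
from station import manip
d=manip.snapshot("wrist");cv2.imwrite("pics/w7.png",d["image"][:,:,::-1]);pickle.dump(d,open("w7.pkl","wb"))
plan([.4666,.127,.023],-.09)
```

```text
t 6.45 tcp [0.469 0.123 0.13 ] gap 0.26330372401520624 F [-0.01   0.146 -1.236] q [ 0.025  0.505  1.876 -0.     0.762 -1.455]
shift [ 4.262  0.16  -0.087] turn [-0.001 -0.016  0.004] mm 106.65058620726408 deg 0.08218685071132632
```

View pics/w7.png

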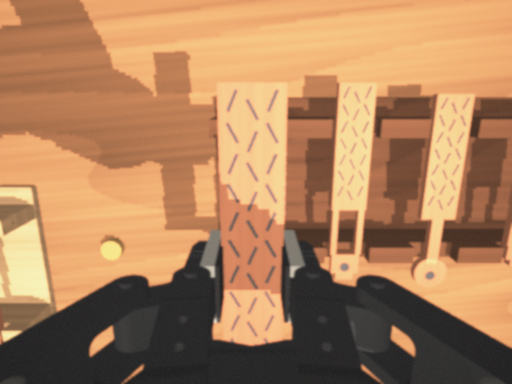

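Request:
{"api": "carry_out", "payload": {
  "commands": [
    [[0.6,0.1,-0.05,0,0,0,15],[1.4,0.16,-0.1,0,0,0,15],[2.2,0.16,-0.1,0,0,0,15],[2.8,0.16,-0.1,0,0,0,15],[3.0,0.16,-0.1,0,0,0,15]]
  ]
}}

```text
t: 6.95
tcp_pos: [0.4663, 0.1258, 0.0536]
tool_rot: [0.033, 0.707, -0.033, 0.705]
force: [-0.2, 0.1, -2.8]
finger_gap: 0.264
```

Run:
```python
from h import *
from station import manip
d=manip.snapshot("wrist");cv2.imwrite("pics/w8.png",d["image"][:,:,::-1])
plan([.4666,.127,.023],-.09)
```

```text
t 7.0 tcp [0.466 0.126 0.054] gap 0.263635135294431 F [-0.203  0.719 -0.024] q [ 0.032  0.651  1.922 -0.     0.571 -1.446]
shift [1.224 0.045 0.007] turn [-0.03  -0.035  0.006] mm 30.620227523825637 deg 0.23193633073971143
```

View pics/w8.png

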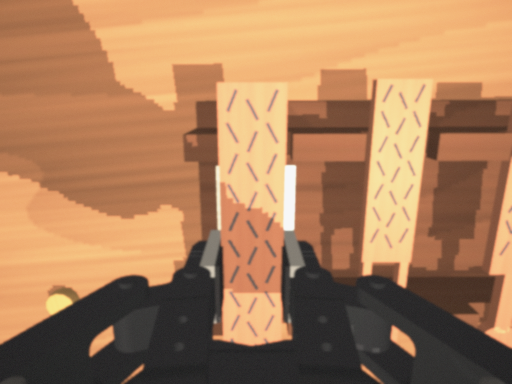

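Request:
{"api": "carry_out", "payload": {
  "commands": [
    [[0.3,0.05,0,0,0,0,15],[0.6,0.05,0,0,0,0,15],[0.9,0.05,0,0,0,0,15],[1.1,0.05,0,0,0,0,15],[1.2,0.05,0,0,0,0,15]]
  ]
}}

```text
t: 7.5
tcp_pos: [0.4671, 0.1281, 0.0245]
tool_rot: [0.032, 0.707, -0.032, 0.706]
force: [-0.9, 0.2, -1.4]
finger_gap: 0.263
```

Run:
```python
from h import *
from station import manip
d=manip.snapshot("wrist");cv2.imwrite("pics/w9.png",d["image"][:,:,::-1])
plan([.4666,.127,.0215],-.09)
```

```text
t 7.55 tcp [0.467 0.128 0.024] gap 0.26306413525001304 F [ 1.023 -0.449 -0.403] q [ 0.036  0.712  1.93  -0.     0.501 -1.443]
shift [ 0.115 -0.045 -0.014] turn [-0.011 -0.01   0.001] mm 3.0927013756577426 deg 0.0762043690112615
```

View pics/w9.png

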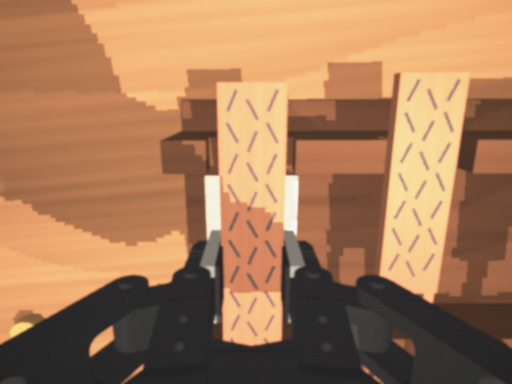

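Request:
{"api": "carry_out", "payload": {
  "commands": [
    [[0.08,-0.03,0,0,0,0,15],[0.12,-0.03,0,0,0,0,15],[0.12,-0.03,0,0,0,0,26],[0.12,-0.03,0,0,0,0,46],[0.12,-0.03,0,0,0,0,46]]
  ]
}}

```text
t: 8.05
tcp_pos: [0.4675, 0.1273, 0.0222]
tool_rot: [0.032, 0.706, -0.032, 0.707]
force: [-0.6, -0.1, 0.1]
finger_gap: 0.54
```

Request:
{"api": "carry_out", "payload": {
  "commands": [
    [[0,0,0,0,0,0,46],[0,0,0,0,0,0,46],[-0.5,0,0,0,0,0,46],[-1.5,0,0,0,0,0,46],[-3.0,0,0,0,0,0,46]]
  ]
}}

```text
t: 8.55
tcp_pos: [0.4659, 0.1272, 0.0972]
tool_rot: [0.032, 0.708, -0.032, 0.705]
force: [0.5, -0.6, -0.1]
finger_gap: 0.539
```

Run:
```python
from h import *
from station import manip
d=manip.snapshot("wrist");cv2.imwrite("pics/w10.png",d["image"][:,:,::-1]);pickle.dump(d,open("w10.pkl","wb"))
plan([.4605,.192,.10],-.09)
```

```text
t 8.6 tcp [0.47  0.128 0.103] gap 0.5360528539043142 F [1.042 0.202 3.668] q [ 0.035  0.555  1.895 -0.     0.684 -1.445]
shift [ 0.11   2.532 -0.597] turn [-0.008  0.085 -0.011] mm 65.10605821219187 deg 0.43073503257233947
```

View pics/w10.png

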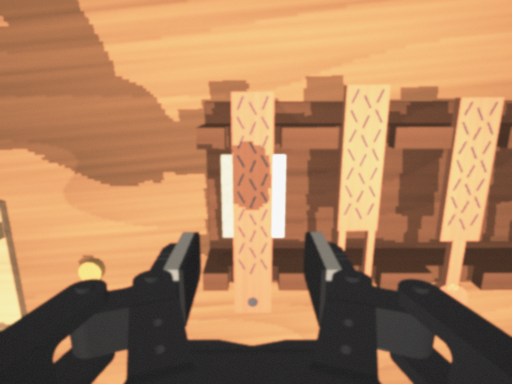

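Request:
{"api": "carry_out", "payload": {
  "commands": [
    [[-0.1,0.8,-0.2,0,0,0,46],[-0.1,1.7,-0.4,0,0,0,46],[-0.1,2.4,-0.6,0,0,0,46],[-0.1,2.55,-0.65,0,0,0,46],[-0.1,2.55,-0.65,0,0,0,46]]
  ]
}}

```text
t: 9.1
tcp_pos: [0.4567, 0.1926, 0.1]
tool_rot: [0.032, 0.706, -0.032, 0.707]
force: [0.7, -0.4, 0.1]
finger_gap: 0.535
```

Run:
```python
from h import *
from station import manip
d=manip.snapshot("wrist");cv2.imwrite("pics/w11.png",d["image"][:,:,::-1]);pickle.dump(d,open("w11.pkl","wb"))
print(proj(d,[[.3995,.1969,.042],[.5376,.1849,.042]]))
plan([.4586,.1918,.020],-.09)
```

```text
[[251.58256141 112.27641091]
 [252.2248652  323.37023095]]
t 9.15 tcp [0.457 0.192 0.1  ] gap 0.5391472647183473 F [-0.106 -0.67  -0.727] q [ 0.172  0.57   1.87  -0.     0.701 -1.308]
shift [ 3.193 -0.005  0.067] turn [-0.004  0.005  0.002] mm 79.83844720761704 deg 0.03490583987303941
```

View pics/w11.png

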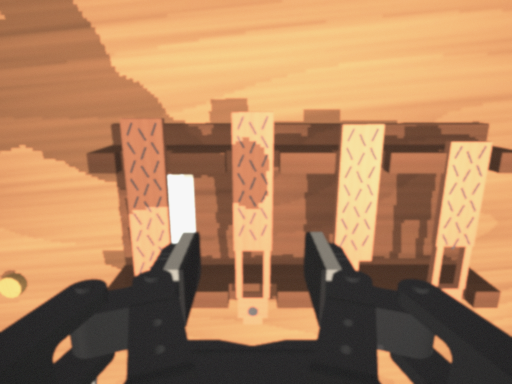

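Match is centred between the fingers (col 252), head row 112, tail about row 322, as predicted. Descend.

Request:
{"api": "carry_out", "payload": {
  "commands": [
    [[0.6,0,0.05,0,0,0,46],[1.4,0,0.05,0,0,0,46],[2.2,0,0.05,0,0,0,46],[2.9,0,0.05,0,0,0,46],[3.2,0,0.05,0,0,0,46]]
  ]
}}

```text
t: 9.65
tcp_pos: [0.4577, 0.191, 0.0182]
tool_rot: [0.032, 0.707, -0.033, 0.706]
force: [0.0, -0.0, 0.1]
finger_gap: 0.534
```

Run:
```python
from h import *
from station import manip
d=manip.snapshot("wrist");cv2.imwrite("pics/w12.png",d["image"][:,:,::-1])
plan([.4586,.1918,.020],-.09)
```

```text
t 9.7 tcp [0.457 0.191 0.018] gap 0.5370557096474418 F [-0.311  0.337 -0.568] q [ 0.17   0.731  1.901 -0.     0.513 -1.308]
shift [-0.088  0.032  0.043] turn [-0.028 -0.035  0.011] mm 2.563276350299572 deg 0.22948647029657296
```

View pics/w12.png

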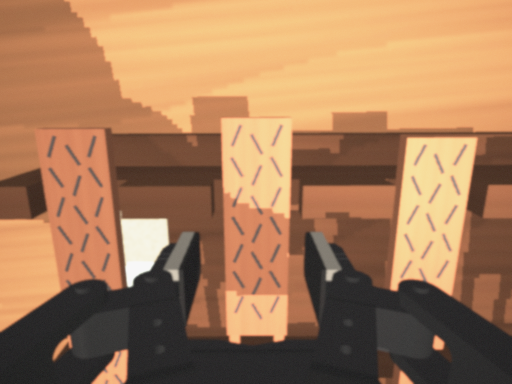

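Request:
{"api": "carry_out", "payload": {
  "commands": [
    [[-0.09,0.05,0.05,0,0,0,46],[-0.09,0.05,0.05,0,0,0,35],[-0.09,0.05,0.05,0,0,0,24],[-0.09,0.05,0.05,0,0,0,15],[-0.09,0.05,0.05,0,0,0,15]]
  ],
  "force": 60
}}

```text
t: 10.2
tcp_pos: [0.4603, 0.1933, 0.0229]
tool_rot: [0.032, 0.706, -0.032, 0.707]
force: [-0.0, -0.8, 6.0]
finger_gap: 0.262
```

Request:
{"api": "carry_out", "payload": {
  "commands": [
    [[0,0,0,0,0,0,15],[0,0,0,0,0,0,15],[0,0,0,0,0,0,15],[-0.3,0,0,0,0,0,15],[-0.8,0,0,0,0,0,15]]
  ]
}}

```text
t: 10.7
tcp_pos: [0.4588, 0.1933, 0.042]
tool_rot: [0.032, 0.707, -0.032, 0.706]
force: [-0.2, -0.1, -1.2]
finger_gap: 0.263
```

Request:
{"api": "carry_out", "payload": {
  "commands": [
    [[-0.7,0,0,0,0,0,15],[-1.5,0,0,0,0,0,15],[-2.5,0,0,0,0,0,15],[-3.3,0,0,0,0,0,15],[-3.6,0,0,0,0,0,15]]
  ]
}}

```text
t: 11.2
tcp_pos: [0.4604, 0.1936, 0.1343]
tool_rot: [0.032, 0.705, -0.032, 0.708]
force: [-0.2, -0.5, -1.3]
finger_gap: 0.258
```

Run:
```python
from h import *
from station import manip
d=manip.snapshot("wrist");cv2.imwrite("pics/w13.png",d["image"][:,:,::-1])
plan([.4886,-.2811,.13],-.09)
```

```text
t 11.25 tcp [0.461 0.194 0.134] gap 0.2596107071282872 F [-0.173 -0.329 -0.459] q [ 0.174  0.51   1.839  0.     0.788 -1.306]
shift [  0.164 -18.81    2.84 ] turn [-0.01   0.05  -0.014] mm 475.594785490706 deg 0.2668404444047428
```

View pics/w13.png

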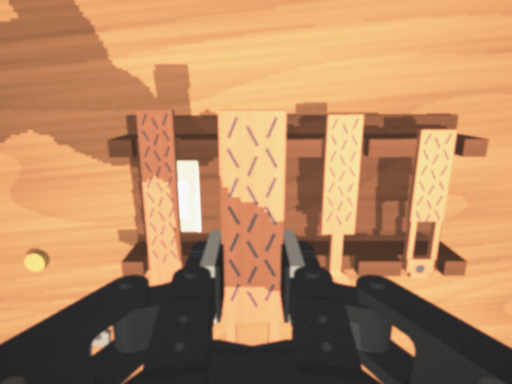

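Request:
{"api": "carry_out", "payload": {
  "commands": [
    [[0,-0.5,0.1,0,0,0,15],[0,-1.5,0.2,0,0,0,15],[0,-2.9,0.4,0,0,0,15],[0,-4.4,0.7,0,0,0,15],[0,-5.9,0.9,0,0,0,15]]
  ]
}}

```text
t: 11.75
tcp_pos: [0.4677, 0.0425, 0.1306]
tool_rot: [0.032, 0.707, -0.032, 0.706]
force: [-0.7, 0.7, -0.9]
finger_gap: 0.264
```

Request:
{"api": "carry_out", "payload": {
  "commands": [
    [[0,-1.5,0.2,0,0,0,15],[0,-3.0,0.5,0,0,0,15],[0,-4.5,0.7,0,0,0,15],[0,-6.0,0.9,0,0,0,15],[0,-7.4,1.1,0,0,0,15]]
  ]
}}

```text
t: 12.25
tcp_pos: [0.4776, -0.1444, 0.1304]
tool_rot: [0.033, 0.707, -0.032, 0.705]
force: [1.1, -0.1, -0.2]
finger_gap: 0.263
```

Run:
```python
from h import *
plan([.4896,-.2812,.13],-.09)
```

```text
t 12.25 tcp [ 0.478 -0.144  0.13 ] gap 0.26302707250891305 F [ 1.111 -0.093 -0.238] q [-0.518  0.518  1.839 -0.     0.788 -1.996]
shift [ 0.007 -5.403  0.983] turn [-0.024 -0.034 -0.012] mm 137.28207519754983 deg 0.21485577386470617
```

Request:
{"api": "carry_out", "payload": {
  "commands": [
    [[0,-1.5,0.3,0,0,0,15],[0,-3.0,0.5,0,0,0,15],[0,-4.3,0.8,0,0,0,15],[0,-5.0,0.9,0,0,0,15],[0,-5.2,0.95,0,0,0,15]]
  ]
}}

```text
t: 12.75
tcp_pos: [0.49, -0.2758, 0.1306]
tool_rot: [0.033, 0.707, -0.033, 0.706]
force: [0.1, -0.1, -0.8]
finger_gap: 0.266
```

Run:
```python
from h import *
from station import manip
d=manip.snapshot("wrist");cv2.imwrite("pics/w14.png",d["image"][:,:,::-1])
plan([.4896,-.2812,.054],-.09)
```

```text
t 12.8 tcp [ 0.49  -0.275  0.131] gap 0.26516701569510553 F [ 0.002  0.411 -1.101] q [-0.71   0.582  1.682 -0.     0.879 -2.188]
shift [ 3.07  -0.249  0.008] turn [-0.035 -0.017 -0.011] mm 77.00772158025956 deg 0.20210245064495233
```

View pics/w14.png

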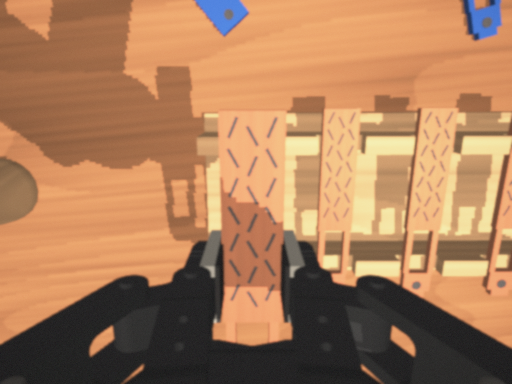

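Request:
{"api": "carry_out", "payload": {
  "commands": [
    [[0.4,-0.15,0,0,0,0,15],[1.2,-0.25,0,0,0,0,15],[2.0,-0.25,0,0,0,0,15],[2.8,-0.25,0,0,0,0,15],[3.05,-0.25,0,0,0,0,15]]
  ]
}}

```text
t: 13.3
tcp_pos: [0.4885, -0.277, 0.053]
tool_rot: [0.033, 0.708, -0.03, 0.705]
force: [-0.3, 0.4, -1.5]
finger_gap: 0.259
```

Run:
```python
from h import *
from station import manip
d=manip.snapshot("wrist");cv2.imwrite("pics/w15.png",d["image"][:,:,::-1])
plan([.4896,-.2812,.0245],-.09)
```

```text
t 13.35 tcp [ 0.489 -0.277  0.053] gap 0.26271425379458097 F [-0.48   0.508 -1.071] q [-0.715  0.709  1.72   0.     0.719 -2.197]
shift [ 1.141 -0.153  0.054] turn [ 0.007 -0.055 -0.042] mm 28.812909781057307 deg 0.3495794017448347
```

View pics/w15.png

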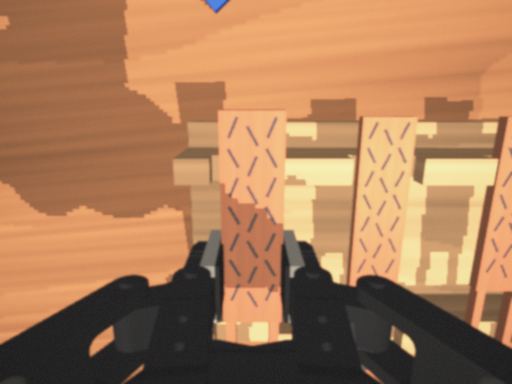

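Request:
{"api": "carry_out", "payload": {
  "commands": [
    [[0,-0.1,0.05,0,-0.05,-0.05,15],[0,-0.15,0.05,0,-0.05,-0.05,15],[0,-0.15,0.05,0,-0.05,-0.05,15],[0.3,-0.15,0.05,0,-0.05,-0.05,15],[0.6,-0.15,0.05,0,-0.05,-0.05,15]]
  ]
}}

```text
t: 13.85
tcp_pos: [0.4915, -0.2844, 0.0407]
tool_rot: [0.03, 0.705, -0.034, 0.708]
force: [0.0, 0.1, -1.0]
finger_gap: 0.26
```

Run:
```python
from h import *
from station import manip
d=manip.snapshot("wrist");cv2.imwrite("pics/w16.png",d["image"][:,:,::-1])
y=-.096
c,s_=np.cos(-.089),np.sin(-.089)
L=np.array([(-.051,-.112,.046),(-.051,-.08,.046),(-.039,-.112,.046),(-.039,-.08,.046),(-.051,-.128,.046)])
print(proj(d,np.c_[.5071+c*L[:,0]-s_*L[:,1],-.1865+s_*L[:,0]+c*L[:,1],L[:,2]]))
plan([.4896,-.2812,.0245],-.09)
```

```text
[[220.29138666 152.64919873]
 [300.49773549 152.53875582]
 [221.07622724 181.83273365]
 [299.46066739 181.76479542]
 [180.27239133 152.70430427]]
t 13.9 tcp [ 0.491 -0.284  0.039] gap 0.2633476747558886 F [-1.254  0.267 -1.283] q [-0.721  0.734  1.72  -0.002  0.684 -2.199]
shift [ 0.586  0.096 -0.051] turn [-0.015  0.035  0.039] mm 14.90646203147968 deg 0.27087204166411677
```

View pics/w16.png

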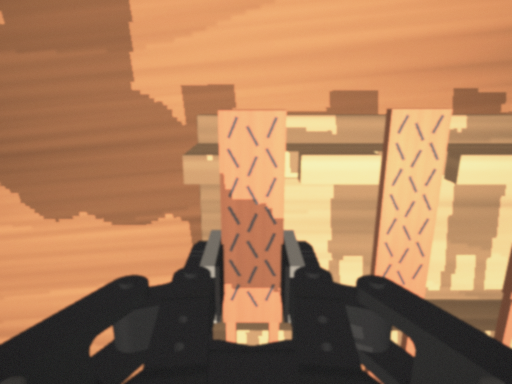

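Request:
{"api": "carry_out", "payload": {
  "commands": [
    [[0,0.08,-0.05,0,0,0,15],[0,0.08,-0.05,0,0,0,15],[0,0.08,-0.05,0,0,0,15],[0,0.08,-0.05,0,0,0,15],[0.1,0.08,-0.05,0,0,0,15]]
  ]
}}

```text
t: 14.4
tcp_pos: [0.4905, -0.2823, 0.0384]
tool_rot: [0.03, 0.705, -0.034, 0.708]
force: [-0.0, -0.3, -0.6]
finger_gap: 0.259
```

Run:
```python
from h import *
from station import manip
d=manip.snapshot("wrist");cv2.imwrite("pics/w17.png",d["image"][:,:,::-1])
plan([.4896,-.2812,.0245],-.09)
```

```text
t 14.45 tcp [ 0.49  -0.282  0.038] gap 0.25975025035843247 F [ 0.046  0.328 -1.31 ] q [-0.719  0.735  1.724 -0.002  0.676 -2.198]
shift [ 0.532  0.034 -0.03 ] turn [-0.013  0.052  0.051] mm 13.346821824358921 deg 0.37083409158860076
```

View pics/w17.png

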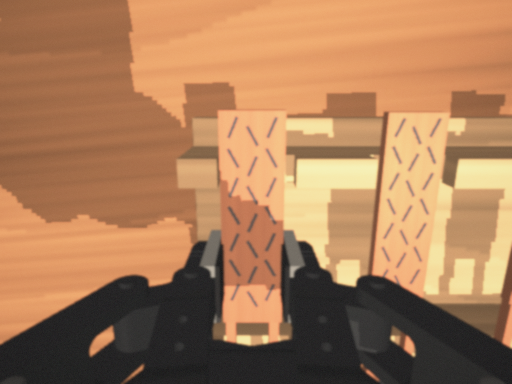

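Request:
{"api": "carry_out", "payload": {
  "commands": [
    [[0.15,0.03,0,0,0.05,0.05,15],[0.3,0.03,0,0,0.05,0.05,15],[0.4,0.03,0,0,0.05,0.05,15],[0.5,0.03,0,0,0.05,0.05,15],[0.5,0.03,0,0,0.05,0.05,15]]
  ]
}}

```text
t: 14.95
tcp_pos: [0.49, -0.2811, 0.025]
tool_rot: [0.032, 0.707, -0.032, 0.706]
force: [-0.0, -0.3, -0.9]
finger_gap: 0.262
```

Run:
```python
from h import *
from station import manip
d=manip.snapshot("wrist");cv2.imwrite("pics/w18.png",d["image"][:,:,::-1])
plan([.4896,-.2812,.0225],-.09)
```

```text
t 15.0 tcp [ 0.49  -0.281  0.025] gap 0.26359981284123524 F [ 0.225  0.726 -0.34 ] q [-0.719  0.758  1.724  0.     0.661 -2.198]
shift [ 0.108 -0.003 -0.021] turn [-0.012 -0.005 -0.004] mm 2.760738506440499 deg 0.06832141364672312
```

View pics/w18.png

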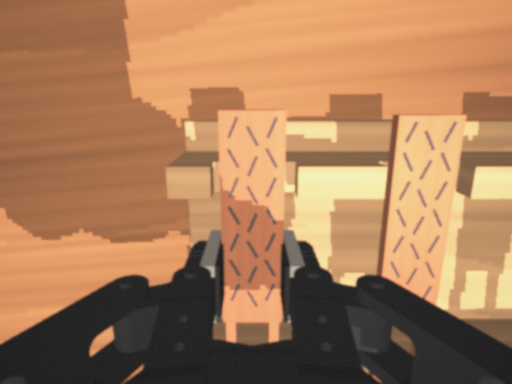

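The blank is in the notch (left gap 211–219, right gap 286–297). Lower the last 3 mm and release.

Request:
{"api": "carry_out", "payload": {
  "commands": [
    [[0.06,0.02,0,0,0,0,15],[0.11,0.02,0,0,0,0,15],[0.11,0.02,0,0,0,0,26],[0.11,0.02,0,0,0,0,46],[0.11,0.02,0,0,0,0,46]]
  ]
}}

```text
t: 15.5
tcp_pos: [0.4904, -0.2809, 0.0229]
tool_rot: [0.032, 0.706, -0.032, 0.706]
force: [-0.1, 0.3, -0.1]
finger_gap: 0.536
```

Request:
{"api": "carry_out", "payload": {
  "commands": [
    [[0,0,0,0,0,0,46],[0,0,0,0,0,0,46],[-0.5,0,0,0,0,0,46],[-1.5,0,0,0,0,0,46],[-3.0,0,0,0,0,0,46]]
  ]
}}

```text
t: 16.0
tcp_pos: [0.4891, -0.2799, 0.0976]
tool_rot: [0.033, 0.708, -0.031, 0.705]
force: [0.6, -0.7, 0.6]
finger_gap: 0.54
```

Request:
{"api": "carry_out", "payload": {
  "commands": [
    [[-1.0,0,-1.0,0,0,0,46],[-2.0,0,-2.0,0,0,0,46],[-3.5,0.5,-3.0,0,0,0,46],[-4.5,1.0,-3.5,0,0,0,46],[-5,1.0,-3.5,0,0,0,46]]
  ]
}}

```text
t: 16.5
tcp_pos: [0.4038, -0.2462, 0.2256]
tool_rot: [0.032, 0.706, -0.033, 0.707]
force: [-0.2, -1.4, -0.6]
finger_gap: 0.538
```

Run:
```python
from h import *
from station import manip
for n in ("wrist","top"):
    d=manip.snapshot(n);cv2.imwrite(f"pics/{n}_e.png",d["image"][:,:,::-1]);pickle.dump(d,open(f"{n}_e.pkl","wb"))
plan([.4,0,.3],-.09)
```

```text
t 16.6 tcp [ 0.406 -0.249  0.226] gap 0.5385186612394924 F [ 0.506 -0.756 -0.561] q [-0.784  0.334  1.806 -0.     0.995 -2.264]
shift [-3.019  9.866 -1.133] turn [-0.011  0.055  0.046] mm 259.4891101403464 deg 0.3645867854115006
```

View pics/wrist_e.png

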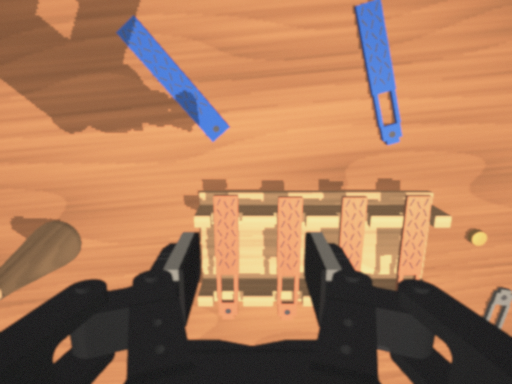

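View pics/top_e.png

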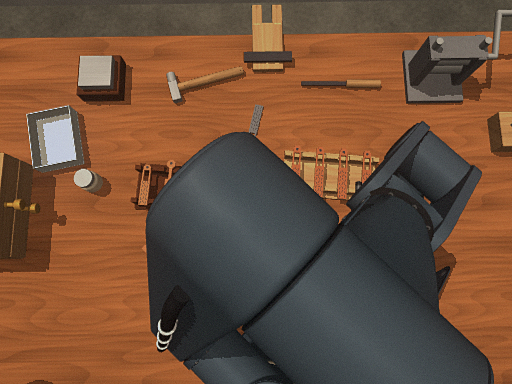

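Run:
```python
from h import *
np.set_printoptions(precision=4,suppress=True)
d=pickle.load(open("wrist_e.pkl","rb"))
cv2.imwrite("pics/ez.png",cv2.resize(d["image"][180:330,190:310,::-1],None,fx=4,fy=4,interpolation=cv2.INTER_CUBIC))
def loc(P,c,yaw): return (P[:,:2]-c)@np.array([[np.cos(yaw),-np.sin(yaw)],[np.sin(yaw),np.cos(yaw)]])
print("match",loc(back(d,[[226,195],[227.5,318]],.042),[.4986,-.282],-.09))
print("nbr",loc(back(d,[[291,196],[287.5,319]],.042),[.4986,-.282],-.09))
d=pickle.load(open("w10.pkl","rb"))
print("odd",loc(back(d,[[252.5,92],[253,312]],.042),[.4666,.127],-.09))
```

```text
match [[-0.0705  0.0007]
 [ 0.0691 -0.0006]]
nbr [[-0.0694  0.0648]
 [ 0.0704  0.0649]]
odd [[-0.0693 -0.0001]
 [ 0.0694  0.0001]]
```

View pics/ez.png

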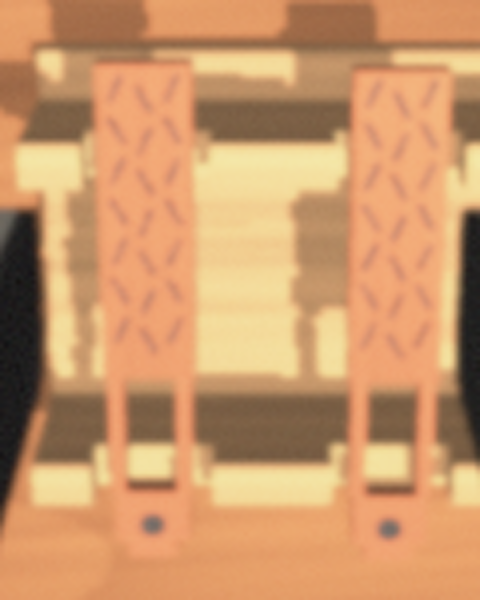

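Request:
{"api": "carry_out", "payload": {
  "commands": [
    [[-1.0,1.8,-0.3,0,0,0,46],[-1.5,3.5,-0.5,0,0,0,46],[-2,5.3,-0.7,0,0,0,46],[-2,7.1,-0.9,0,0,0,46],[-2,8.9,-1.1,0,0,0,46]]
  ]
}}

```text
t: 17.1
tcp_pos: [0.3983, -0.0224, 0.2728]
tool_rot: [0.032, 0.706, -0.033, 0.707]
force: [1.8, -0.1, 0.1]
finger_gap: 0.539
```

Request:
{"api": "carry_out", "payload": {
  "commands": [
    [[0,1.5,0,0,0,0,46],[0,3.0,0,0,0,0,46],[0,4.5,0,0,0,0,46],[0,5.5,0,0,0,0,46],[0,5.8,0,0,0,0,46]]
  ]
}}

```text
t: 17.6
tcp_pos: [0.4113, 0.1226, 0.2722]
tool_rot: [0.031, 0.707, -0.031, 0.706]
force: [-0.3, 0.2, 0.2]
finger_gap: 0.536
```

Run:
```python
from h import *
from station import manip
for n in ("wrist","scene"):
    d=manip.snapshot(n);cv2.imwrite(f"pics/{n}_f.png",d["image"][:,:,::-1]);pickle.dump(d,open(f"{n}_f.pkl","wb"))
print(manip.sense()["tcp_pos"],manip.sense()["qd"])
```

```text
[0.41132415 0.12116211 0.27224071] [-0.03948534 -0.00774408  0.00730949 -0.01322762  0.00119439 -0.01328604]
```

View pics/wrist_f.png

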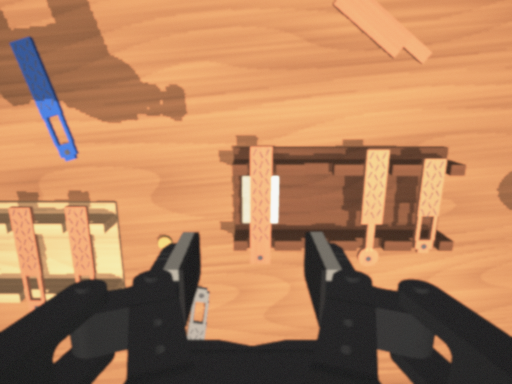

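View pics/scene_f.png

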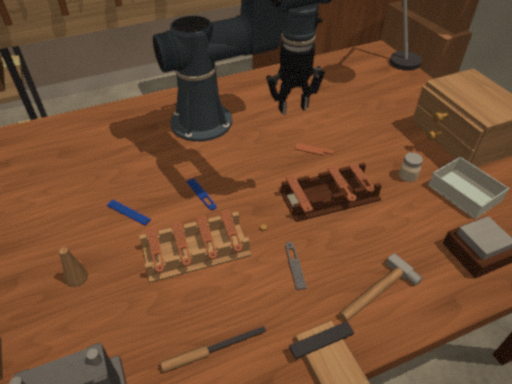

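The odd bar lies centred over the slip, at about column 260 and rows 146–262 of the wrist picture. All four kit blanks are forked, and the jar, stand, disc and offcut are where they were.

```bash
python3 -c "
from station import manip
print(manip.sign_off())"
```

```text
the job is handed in; nothing more can be done
None
```

I swapped the two blanks and handed the job in at about 17.7 s on the robot's clock; it gives no verdict.

- **Odd blank:** I moved the plain bar from kit place 3 to the slip-marked stock place (place 3 of the stock rack). In the wrist picture after release it lies about 0 mm off centre lengthwise and across, with its tail towards +x.
- **Matching blank:** I moved the 140 mm forked blank from stock place 2 to kit place 3. In the wrist picture after release it lies about 0.7 mm off centre lengthwise and about 0 mm across. It is within 0.01 rad of the place's direction, with its tail the same way as its neighbours'.

Both blanks look seated in the notches of both rails. I judged height and flatness only by eye and from the release heights, not by a separate measurement. The picture calibration is good to about 2 mm.

**Other objects:** the last wrist and scene pictures show the other blanks in their places and the jar, stand, disc and offcut where they were. At hand-in the gripper was open and well above everything.

**Disagreement on the way:** while lowering over kit place 3, the measured position across the blank was about 4 mm off to one side, then about 3 mm to the other. I corrected it against the notch edges in the pictures before lowering fully.

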